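Clip the light sensor on and hold the lamp shutter open

TASK

Get the lamp housing ready for a light reading: squeeze the sprung sensor clip to take it off its parking stand, and clip it well down over the upright lip beside the housing's window, near the middle of the lip, then let go of it. Then pull the shutter by its handle against its spring until its pointer is level with the black index mark, and keep it there: finish while still holding the shutter at the mark. Leave the amber bottles, the beaker and the stopper where they are.

Things in the scene. Friction and masses are not known exactly. Their poses are not given: they have to be found in the camera images.
- housing: lamp housing, cream box fixed to the table, 180 (x) x 280 (y) x 100 high. Origin: centre of its underside; x axis across it (the lip is on the +x side, the pointer scale on the -x side), y along it; turned up to 0.3 rad. It stands on the left or the right of the table. On its top are a round window (x -30, y +50, covered by the shutter blade at rest), the shutter, the index mark and the lip.
- lip: upright aluminium plate fixed on the housing's top beside the window: 6 thick (x), 90 long (y), 36 high. Origin: middle of its top edge, 136 above the table, at x +50, y +50 of the housing; axes parallel to the housing's.
- clip: sprung sensor clip, grey with a white middle, about 44 (x) x 24 (y) x 56 high, 60 g; half a turn does not matter. Origin: bottom centre, between the jaws; z up, x is the squeezing direction. Jaws are 24 wide, 0 to 20 above the origin: an edge enters at most 20 deep, up to the cross bars. Letting go shuts the jaws on the edge. It begins fully down on the stand's plate.
- clip_tabs (a point): middle between the clip's two upright flat finger tabs, 45 above its origin. Tabs: 24 wide, 27 to 56 above the origin; outer faces at x +22 and -22 when free, +20 and -20 on a plate 6 thick. Squeezing them (5 N at first, 9 N at the stop; grip with 15 to 25 N) brings both in to 15 and parts the jaws in parallel, from a gap of 2 free to 16 fully open.
- stand: low parking stand fixed to the table on the side opposite the housing: base 70 (x) x 90 (y) x 8, with an upright aluminium plate 6 thick (x), 70 long (y), its top edge 30 above the table. Origin: centre of the underside. The clip sits astride the plate.
- shutter (a joint): how far the shutter is pulled out, m: 0 at rest (window covered), end stop at 0.100. It moves along the housing's -y. Its spring pulls back with about 5 N at 0 and 80 N/m more; the mark calls for between 0.058 and 0.082. It springs shut if let go.
- handle_top (a point): centre of the top of the shutter's handle, 146 above the table: an upright black tab 12 thick along the pull (housing y), 30 wide (housing x), 38 high (108 to 146 above the table), standing on the steel shutter blade; it moves with the shutter.
- pointer (a point): outer tip of the shutter's thin dark pointer bar, which reaches from the handle to the -x side of the housing, on the line of the handle's middle; it moves with the shutter.
- mark: black index mark, a bar 18 (x) x 4 (y) x 8 high fixed on the scale strip on the -x edge of the housing's top. Origin: centre of its underside; its axes are the housing's. The shutter is at the mark when the pointer and the mark have the same y along the housing; the pointer's tip then nearly touches the mark's end.
- bottle0: amber sample bottle, 42 dia x about 78 high, white cap, loose near the stand; leave it alone
- bottle1: second amber sample bottle, same size; leave it alone
- bottle2: third amber sample bottle, same size; leave it alone
- beaker: empty glass beaker, 66 dia x 85 high, behind the lamp housing; leave it alone
- stopper: small white plastic stopper, 28 dia x 28 high, standing on the far right corner of the housing's top; leave it alone

How it is judged:
On the way, in this order (a step that is already met when the one before it is completed fails the run):
1. the clip grips the lip, well down and near its middle, and is let go (x of clip in the frame of lip between -0.005 and 0.005 m and y of clip in the frame of lip between -0.018 and 0.018 m and z of clip in the frame of lip between -0.025 and -0.01 m and angle between the x axis of clip and the x axis of lip, either way round below 0.2 rad and angle between clip's own z axis and vertical below 0.2 rad and contact force between clip and lip above 2 N and contact force between the fingers and clip below 0.05 N), for 0.2 s.
2. the fingers hold the shutter at the mark (y of pointer in the frame of mark between -0.005 and 0.005 m and contact force between the fingers and shutter above 2 N and velocity of joint shutter between -0.01 and 0.01 m/s), for 1 s.
At the end, for the whole second after the job is handed in: The clip, released by the fingers, grips the lip with 2 N or more, at least 10 mm of the lip between its jaws, within 18 mm of the lip's middle, within 0.2 rad of upright and square; and the fingers still hold the shutter (2 N or more) with its pointer within 5 mm of the index mark, at rest (all of step 1 and all of step 2); the arm keeps its last pose, push and grip.
It fails at once if a bottle, the beaker or the stopper is moved more than 30 mm or tipped over (distance of any of bottle0, bottle1, bottle2, beaker, stopper from where it was at the start of the episode above 0.03 m or angle between any of bottle0, bottle1, bottle2, beaker, stopper's own z axis and vertical above 0.5 rad).
It also fails if it takes over 64 s, if anything falls off the work surface, if the arm or the gripper's body presses on something with over 40 N, if the wrist force passes 120 N, or if a joint passes its speed limit or range.

ROBOT

A 6-joint arm with a two-finger parallel gripper is mounted at the origin on the work surface. World frame = base frame: x ahead of the robot, y to its left, z up, the work surface at z = 0. Lengths are in m, angles in rad, forces in N, time in s.
With the tool pointing down it reaches from about 0.325 to 0.875 m from the base axis. Payload 4.4 kg.
Tool frame: the origin (TCP) lies between the finger pads; the fingertips stand 25 mm ahead of it and the grasp point (between the pads) lies 6 mm ahead of it; z points along the fingers, y is the direction in which the jaws open and shut (so a half turn about z gives the same grasp; the last joint's range is limited). The gripper opens to 85 mm and grips with 20 to 120 N. Pads are 22 mm wide; open, the fingers measure 114 mm over their backs; the gripper's body (76 mm by 85 mm) begins 54 mm behind the grasp point. The pads swing forward as they close: fully open they stand 13 mm farther back than shut.
Start: joints at [-1.284, 0.207, 1.542, -0, 1.393, -0.15], TCP at [0.243, -0.521, 0.256] pointing down, gripper open.
Joint ranges: [-2.73, 2.73], [-0.86, 2.22], [0.23, 2.46], [-1.11, 4.25], [0.08, 2.63], [-2.82, 2.82]. Speed limits (rad/s): [2.79, 2.79, 3.14, 3.14, 3.14, 3.14].

INTERFACE

Orientations are given as a unit quaternion [w, x, y, z].
In Python, from cell import bot gives the robot as it stands.
- The arm moves only by the tool arm_command, never from a script. Its argument "targets" is a list of rows, each a list of 5 numbers: the shift along the tool's x, y, z in cm, then the turn about the tool's z in rad, then the opening, from -1 (shut) to 1 (fully open). A call has exactly 8 rows; each row shifts and turns the commanded pose from where the row before left it, along the tool's axes as they then stand; what a row does not reach is not made up. A row lasts 1/10 s, in which the tool goes at most 50 mm and 8.59 degrees, less where a joint would pass 70% of its speed; a pose out of reach is approached as far as the arm can. A call with a gripper value outside its range is refused whole. The fingers move at their own pace and stop on an object; "grip_force" is the grip in N (left out, the last holds). Time passes only in rows, so rows that do not move let the fingers close, or fill a call up. It gives the time, the measured TCP pose, the force and the opening at its end, in the units of the state.
- bot.sense(): the state, without advancing time (a new reading comes with each control period).
- bot.camera(name): name is "scene" or "top" or "wrist"; returns (picture, depth): 420x560x3 uint8, red, green, blue; 420x560 float32, m along the optical axis (not along the pixel's ray), 0 where there is no reading.
- bot.get_calibration(name): a dict with "mtx" (3x3 intrinsics, pixels), "position" and "rotation" of the camera in the world. Camera axes: x right, y down, z forward; pixel columns grow to the right and rows downward; lengths in m; the calibration is good to about 2 mm. The wrist camera is an equidistant fisheye: a pixel r from the principal point sees the ray r / f radians off the axis. A picture is of the moment at which its call begins: read the wrist's pose just before it. get_calibration takes no time and is no camera call; for the wrist camera it gives the pose at the moment of the call.
- bot.sign_off(): hands the job in, once; it reports no verdict.
The state is a dict: "clock": time; "q": joint angles; "qd": joint speeds; "tau": joint torques, N m; "ee_pos": TCP position; "orientation": TCP orientation; "contact_force": force on the tool from outside, world axes, zero at the start; "wrist_torque": the same for the moment, N m; "grip_width": opening from 0.0 (shut) to 1.0 (fully open).
Only numpy, scipy, OpenCV 4.12 (cv2) and the standard library are available. Lean on these libraries where they do the work, as an engineer would, in place of code of your own. Each camera call takes 0.05 s, during which the arm holds its last target.

## Working session

There is one attempt and no reset: what is moved stays moved. The work goes in short steps, Python scripts to look and compute and a tool call to move; the robot and the scene stay as the last step left them, time stands still between calls to the robot, and variables do not carry over. Pictures are saved under pics/ and viewed, and the job is handed in when it is done.

Besides the shell and the picture viewer there is one more tool, called after ">>>" in YAML: its name, and indented under it one key for each argument. arm_command: Moves the arm, as the interface text tells. Its arguments: {"type":"object","properties":{"targets":{"type":"array"},"grip_force":{"type":"number"}},"required":["targets"]}

```bash
mkdir -p pics; ls
python3 - <<'E'
from cell import bot
import cv2,numpy as np
s=bot.sense();print(s)
for n in("scene","top"):
    p,d=bot.camera(n);cv2.imwrite(f"pics/{n}0.png",p[:,:,::-1]);np.save(f"pics/{n}0.npy",d);np.save(f"pics/{n}0rgb.npy",p)
    c=bot.get_calibration(n);print(n,c)
E
```

```text
pics
{'clock': 0.0, 'q': array([-1.28450576e+00,  2.07422489e-01,  1.54296276e+00, -3.88442859e-06,
        1.39347261e+00, -1.50505684e-01]), 'qd': array([ 2.83912811e-03,  2.21113928e-03, -6.42347130e-04, -4.20656446e-05,
        5.21229150e-04, -2.77429713e-05]), 'tau': array([-6.17325641e-04, -3.83038259e+01, -2.91596961e+01, -2.34819781e-04,
        1.05977352e-02, -1.41018342e-05]), 'ee_pos': array([ 0.24303448, -0.52034642,  0.25512009]), 'orientation': array([-1.12986244e-03,  9.76245073e-01,  2.16666276e-01, -7.87429803e-05]), 'contact_force': array([-0.37448433, -0.56128489, -0.5518593 ]), 'wrist_torque': array([-0.0068017 ,  0.02895065,  0.04677277]), 'grip_width': 1.0011005009023868}
scene {'mtx': array([[480.33625358,   0.        , 279.58415309],
       [  0.        , 480.33625358, 205.38022127],
       [  0.        ,   0.        ,   1.        ]]), 'position': array([1.05610697, 0.31832991, 0.71517519]), 'rotation': array([-0.17008228,  0.42202757,  0.81706938, -0.3540655 ])}
top {'mtx': array([[388.31222282,   0.        , 271.79704187],
       [  0.        , 388.31222282, 211.43726129],
       [  0.        ,   0.        ,   1.        ]]), 'position': array([ 0.422136  , -0.05801972,  0.83478134]), 'rotation': array([ 0.06208736, -0.69391184,  0.71371438, -0.07241063])}
```

View pics/scene0.png

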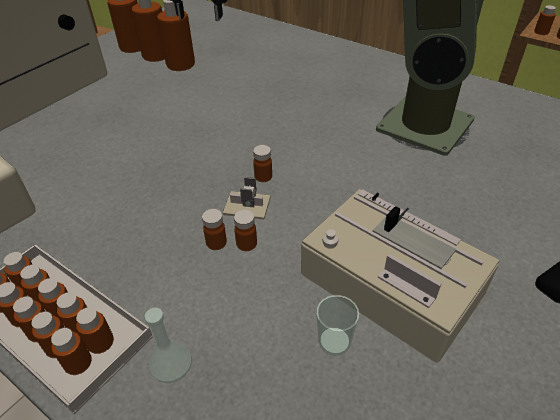

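View pics/top0.png

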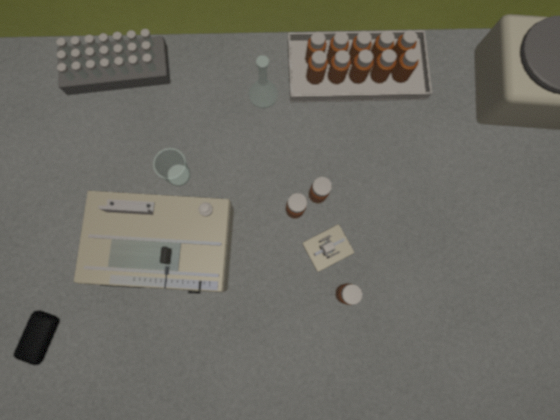

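The scene camera shows the stand and clip near (248,200), the housing at (400,270), and the handle at (392,217). The top camera shows the stand at (329,247), the lip at (128,207), the handle at (166,256), the mark at (195,289), and bottles at (321,188), (297,205) and (351,295). I'll zoom in next.

```bash
cat > h.py <<'E'
import numpy as np,cv2
from scipy.spatial.transform import Rotation as R
from cell import bot
def rot(q): return R.from_quat([q[1],q[2],q[3],q[0]])
def ray(c,u,v,fish=False):
    K=c['mtx'];x=(u-K[0,2])/K[0,0];y=(v-K[1,2])/K[1,1]
    if fish:
        r=np.hypot(x,y);s=np.sin(r)/r if r>1e-9 else 1
        d=np.array([x*s,y*s,np.cos(r)])
    else: d=np.array([x,y,1.])
    return np.array(c['position']),rot(c['rotation']).apply(d)
def onz(c,u,v,z,fish=False):
    p,d=ray(c,u,v,fish);return p+d*(z-p[2])/d[2]
def proj(c,P):
    q=rot(c['rotation']).inv().apply(np.array(P)-c['position'])
    return q[...,:2]/q[...,2:]*c['mtx'][0,0]+c['mtx'][:2,2]
E
python3 - <<'E'
import cv2,numpy as np
t=cv2.imread('pics/top0.png');s=cv2.imread('pics/scene0.png')
a=cv2.resize(t[180:310,60:240],None,fx=4.2,fy=4.2,interpolation=cv2.INTER_CUBIC)
b=cv2.resize(t[170:310,280:380],None,fx=4,fy=4,interpolation=cv2.INTER_CUBIC)
c=cv2.resize(s[140:255,195:285],None,fx=5,fy=5,interpolation=cv2.INTER_CUBIC)
cv2.imwrite('pics/a.png',a);cv2.imwrite('pics/bc.png',np.hstack([cv2.copyMakeBorder(b,0,15,0,0,0),c[:575]])[:, :800])
E
```

```text
(no output)
```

View pics/a.png

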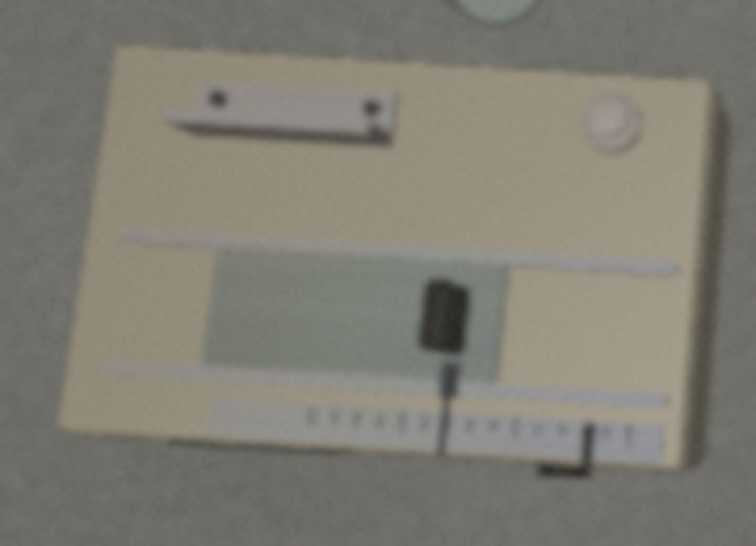

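View pics/bc.png

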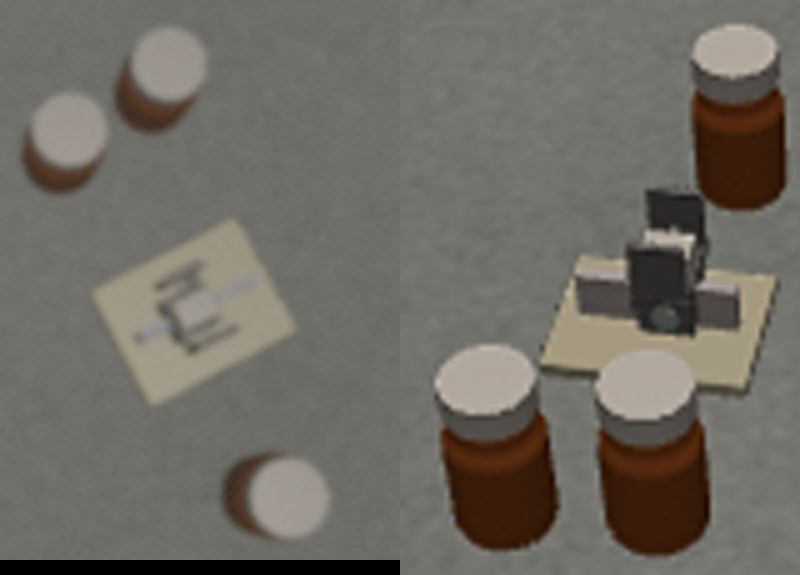

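```bash
cat > m.py <<'E'
from h import *
def cloud(c,d):
    v,u=np.mgrid[:d.shape[0],:d.shape[1]]
    K=c['mtx'];P=np.stack([(u-K[0,2])/K[0,0]*d,(v-K[1,2])/K[1,1]*d,d],-1)
    return (rot(c['rotation']).apply(P.reshape(-1,3))+c['position']).reshape(P.shape)
E
python3 - <<'E'
from m import *
for n in('top','scene'):
    c=bot.get_calibration(n);d=np.load(f'pics/{n}0.npy');im=np.load(f'pics/{n}0rgb.npy').astype(int)
    P=cloud(c,d);ok=d>0
    def rect(m,lab):
        pts=P[m][:,:2].astype(np.float32)
        if len(pts)<5: print(lab,len(pts));return
        r=cv2.minAreaRect(pts);print(n,lab,len(pts),np.round(r[0],4),np.round(r[1],4),round(r[2],2),'medz',np.median(P[m][:,2]).round(4),'mean',pts.mean(0).round(4))
    reg=np.zeros(d.shape,bool)
    if n=='top': reg[185:300,70:235]=1
    else: reg[185:360,295:500]=1
    z=P[...,2]
    rect(ok&reg&(abs(z-.1)<.006),'top')
    rect(ok&reg&(abs(z-.134)<.006)&(P[...,0]>.45),'lip')
    rect(ok&reg&(abs(z-.142)<.008)&(P[...,0]<.45),'handle')
    reg[:]=0
    if n=='top': reg[222:272,302:356]=1
    else: reg[170:220,222:272]=1
    rect(ok&reg&(abs(z-.008)<.004),'base')
    rect(ok&reg&(z>.015)&(z<.034),'plate')
    rect(ok&reg&(z>.045)&(z<.075),'clip')
    for b,(u,v) in dict(b0=(321,188),b1=(297,205),b2=(351,295)).items():
        if n=='top': print(b,onz(c,u,v,.078))
# top: corners
c=bot.get_calibration('top')
f=lambda u,v,z:onz(c,60+u/4.2,180+v/4.2,z).round(4)
for q in[(117,47),(710,82),(690,467),(62,430)]: print('corner',f(*q,.1))
print('lip top ends',f(200,86,.136),f(398,95,.136),'bottom',f(170,120,.1),f(390,140,.1))
print('handle',f(445,315,.14),'pointer tip',f(441,455,.112),'mark',f(588,440,.108),f(588,430,.104))
g=lambda u,v,z:onz(c,280+u/4,170+v/4,z).round(4)
print('plate ends',g(138,336,.03),g(258,278,.03),'tabs',g(180,272,.056),g(212,338,.056),'mid',g(196,305,.056))
for q in [(92,292),(235,218),(297,327),(152,405)]:print('base',g(*q,.008))
E
```

```text
top top 11062 [0.516 0.157] [0.2763 0.1763] 84.8 medz 0.0997 mean [0.516  0.1543]
top lip 241 [0.5219 0.1486] [0.1075 0.1983] 0.01 medz 0.1349 mean [0.5582 0.1812]
handle 0
top base 1046 [ 0.5003 -0.1894] [0.0699 0.09  ] 25.67 medz 0.0072 mean [ 0.4991 -0.1888]
top plate 99 [ 0.5011 -0.1883] [0.0275 0.0673] 42.58 medz 0.0291 mean [ 0.4988 -0.1868]
top clip 158 [ 0.4975 -0.1839] [0.0397 0.0237] 25.68 medz 0.0516 mean [ 0.4973 -0.1834]
b0 [ 0.6132346  -0.17162348  0.078     ]
b1 [ 0.57961532 -0.12186979  0.078     ]
b2 [ 0.40131479 -0.21777847  0.078     ]
scene top 10766 [0.5172 0.1572] [0.2763 0.1782] 84.98 medz 0.0997 mean [0.5296 0.1691]
scene lip 438 [0.5724 0.1472] [0.1572 0.132 ] 48.84 medz 0.1343 mean [0.561  0.1892]
handle 0
scene base 579 [ 0.4732 -0.2026] [0.1341 0.09  ] 26.02 medz 0.0073 mean [ 0.5008 -0.185 ]
scene plate 302 [ 0.466  -0.2061] [0.1198 0.0716] 25.55 medz 0.0243 mean [ 0.4743 -0.1936]
scene clip 231 [ 0.5361 -0.1591] [0.1314 0.0611] 25.62 medz 0.0555 mean [ 0.5008 -0.1821]
corner [0.6132 0.2839 0.1   ]
corner [0.5894 0.0112 0.1   ]
corner [0.4157 0.0214 0.1   ]
corner [0.4398 0.2976 0.1   ]
lip top ends [0.5853 0.2301 0.136 ] [0.579  0.1439 0.136 ] bottom [0.5781 0.2578 0.1   ] [0.5661 0.1573 0.1   ]
handle [0.4822 0.1203 0.14  ] pointer tip [0.4241 0.1278 0.112 ] mark [0.4287 0.065  0.108 ] [0.433  0.0657 0.104 ]
plate ends [ 0.4851 -0.1579  0.03  ] [ 0.5135 -0.222   0.03  ] tabs [ 0.5146 -0.1775  0.056 ] [ 0.481  -0.1917  0.056 ] mid [ 0.4978 -0.1846  0.056 ]
base [ 0.5109 -0.1372  0.008 ]
base [ 0.5488 -0.2162  0.008 ]
base [ 0.4892 -0.2456  0.008 ]
base [ 0.4503 -0.1662  0.008 ]
```

Run:
```python
from m import *
C=np.array([.5166,.157]);th=-.0885
x=np.array([np.cos(th),np.sin(th)]);y=np.array([-np.sin(th),np.cos(th)])
for n in('top','scene'):
    c=bot.get_calibration(n);d=np.load(f'pics/{n}0.npy');P=cloud(c,d)
    q=P[...,:2]-C;hx=q@x;hy=q@y;z=P[...,2]
    for lab,m in dict(lip=(abs(hx-.05)<.03)&(abs(hy-.05)<.065)&(z>.115)&(z<.15),liptop=(abs(hx-.05)<.03)&(abs(hy-.05)<.065)&(z>.131)&(z<.15),handle=(abs(hx+.03)<.04)&(abs(hy+.03)<.05)&(z>.125)&(z<.16),htop=(abs(hx+.03)<.04)&(abs(hy+.03)<.05)&(z>.141)&(z<.16)).items():
        m&=d>0
        if m.sum()<3: print(n,lab,m.sum());continue
        print(n,lab,m.sum(),'hx',np.percentile(hx[m],[2,50,98]).round(4),'hy',np.percentile(hy[m],[2,50,98]).round(4),'z',np.percentile(z[m],[2,50,98]).round(4), 'slope',np.polyfit(hy[m],hx[m],1).round(3))
c=bot.get_calibration('top');f=lambda u,v,z:onz(c,60+u/4.2,180+v/4.2,z)
h=lambda p:((p[:2]-C)@x,(p[:2]-C)@y)
for q in [(168,121,.136),(390,131,.136),(440,316,.146),(441,455,.112),(588,440,.108),(445,430,.112)]: print(q,np.round(h(f(*q)),4))
L=C+.05*x+.05*y;print('lip',L)
s=bot.get_calibration('scene')
for n,cc in(('top',c),('scene',s)):
  im=cv2.imread(f'pics/{n}0.png')
  pts=[np.r_[C+.05*x+(.05+k)*y,.136] for k in(-.045,.045)]+[np.r_[C-.03*x+.05*y,.1]]+[np.r_[C+a*.09*x+b*.14*y,.1] for a in(-1,1) for b in(-1,1)]
  S=np.array([.5003,-.1894])
  print(n,[proj(cc,p).round(1).tolist() for p in pts])
  for p in pts:
    cv2.circle(im,tuple(int(v*4) for v in proj(cc,p)),4,(0,0,255),1,shift=2)
  cv2.imwrite(f'pics/ov_{n}.png',cv2.resize(im[180:310,60:240] if n=='top' else im[180:365,290:505],None,fx=3.7,fy=3.7))
```

```text
top lip 258 hx [0.0463 0.0479 0.0523] hy [0.0052 0.0472 0.093 ] z [0.1171 0.1343 0.1373] slope [-0.003  0.049]
top liptop 179 hx [0.0464 0.0491 0.0523] hy [0.0068 0.0485 0.093 ] z [0.1322 0.1354 0.1374] slope [-0.001  0.049]
top handle 152 hx [-0.0453 -0.0313 -0.0171] hy [-0.0411 -0.0378 -0.0298] z [0.1257 0.1443 0.1475] slope [-0.    -0.031]
top htop 111 hx [-0.0441 -0.0312 -0.0173] hy [-0.0409 -0.036  -0.0297] z [0.1416 0.1451 0.1475] slope [-0.01  -0.031]
scene lip 696 hx [0.0464 0.0521 0.0541] hy [0.0074 0.0524 0.0947] z [0.1155 0.1288 0.1368] slope [-0.002  0.052]
scene liptop 282 hx [0.0461 0.0507 0.0541] hy [0.0076 0.0523 0.0944] z [0.1314 0.1348 0.1373] slope [-0.005  0.051]
scene handle 180 hx [-0.0428 -0.024  -0.014 ] hy [-0.0396 -0.0316 -0.0282] z [0.1261 0.142  0.1467] slope [-0.436 -0.04 ]
scene htop 94 hx [-0.0434 -0.0279 -0.0151] hy [-0.0394 -0.0333 -0.0286] z [0.1419 0.1448 0.1469] slope [ 0.047 -0.026]
(168, 121, 0.136) [0.0457 0.0905]
(390, 131, 0.136) [ 0.0472 -0.006 ]
(440, 316, 0.146) [-0.0319 -0.0392]
(441, 455, 0.112) [-0.0895 -0.0372]
(588, 440, 0.108) [-0.0794 -0.0994]
(445, 430, 0.112) [-0.0788 -0.0378]
lip [0.57082355 0.2023851 ]
top [[147.1, 209.3], [97.9, 206.3], [123.8, 253.3], [222.1, 291.9], [71.0, 282.8], [229.8, 197.2], [85.6, 188.5]]
scene [[387.2, 254.2], [439.8, 284.2], [433.4, 253.4], [358.5, 186.6], [501.1, 258.9], [299.1, 240.1], [450.0, 333.0]]
```

View pics/ov_scene.png

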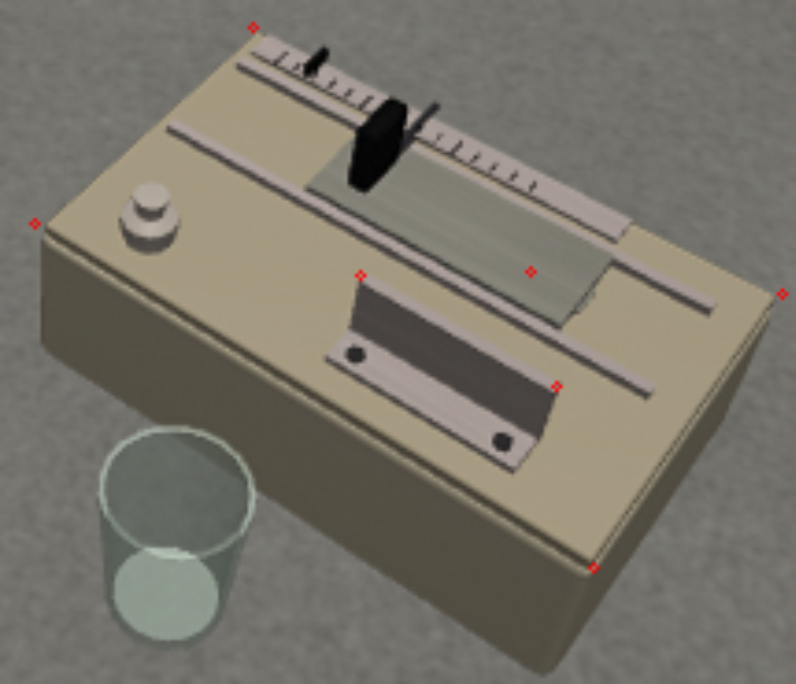

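View pics/ov_top.png

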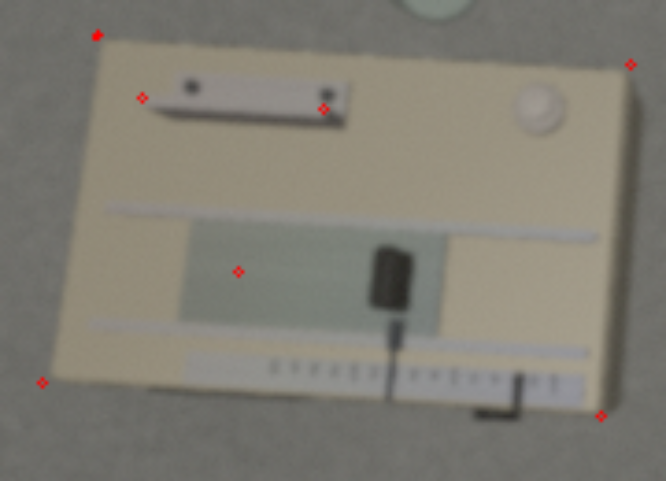

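>>> arm_command:
  targets:
    - [3.0,-1.6,0,0,1]
    - [3.7,-2.0,0.5,0,1]
    - [3.7,-2.0,0.5,0,1]
    - [3.7,-2.0,0.5,0,1]
    - [3.7,-2.0,0.5,0,1]
    - [3.7,-2.0,0.5,0,1]
    - [3.7,-2.0,0.5,0,1]
    - [3.0,-1.6,0.5,0,1]
  grip_force: 20

```text
clock: 0.9
ee_pos: [0.4351, -0.2617, 0.2207]
orientation: [-0.0, 0.976, 0.217, -0.0]
contact_force: [0.1, -0.7, -0.6]
grip_width: 0.999
```

>>> arm_command:
  targets:
    - [0,0,0,-0.145,1]
    - [0,0,0,-0.145,1]
    - [0,0,0,-0.145,1]
    - [0,0,0,-0.145,1]
    - [0,0,0,-0.145,1]
    - [0,0,0,-0.145,1]
    - [0,0,0,-0.145,1]
    - [0,0,0,-0.145,1]

```text
clock: 1.7
ee_pos: [0.4341, -0.2637, 0.2207]
orientation: [-0.001, 0.696, 0.718, -0.0]
contact_force: [0.0, -0.2, -0.2]
grip_width: 0.997
```

```bash
cat > goal.py <<'E'
from h import *
import sys
def go(gx,gy,gz,ang):
    s=bot.sense();r=rot(s['orientation']);M=r.as_matrix()
    a=np.arctan2(M[1,0],M[0,0])
    d=r.inv().apply(np.array([gx,gy,gz])-s['ee_pos'])*100
    t=(a-np.radians(ang)+np.pi)%(2*np.pi)-np.pi
    print('t',round(s['clock'],2),'pos',s['ee_pos'].round(4),'toolx deg',np.degrees(a).round(2),'tilt',M[:,2].round(4),'shift cm (before turn)',d.round(2),'turn',round(t,3),'F',s['contact_force'].round(1),'grip',round(s['grip_width'],3))
if __name__=='__main__': go(*map(float,sys.argv[1:5]))
E
python3 goal.py .4976 -.1838 .19 115.7
```

```text
t 1.7 pos [ 0.4341 -0.2637  0.2207] toolx deg 91.84 tilt [-9.e-04  8.e-04 -1.e+00] shift cm (before turn) [7.78 6.6  3.07] turn -0.417 F [ 0.  -0.2 -0.2] grip 0.997
```

>>> arm_command:
  targets:
    - [2.6,2.2,1.0,0,1]
    - [2.6,2.2,1.0,0,1]
    - [2.6,2.2,1.0,0,1]
    - [0,0,0,-0.14,1]
    - [0,0,0,-0.14,1]
    - [0,0,0,-0.14,1]
    - [0,0,0,0,0.5]
    - [0,0,0,0,0.5]

```text
clock: 2.5
ee_pos: [0.4981, -0.1842, 0.1909]
orientation: [-0.0, 0.534, 0.845, -0.0]
contact_force: [-0.4, -0.1, 0.2]
grip_width: 0.751
```

```bash
python3 goal.py .4976 -.1838 .058 115.7
python3 - <<'E'
from h import *
c=bot.get_calibration('wrist');p,d=bot.camera('wrist');cv2.imwrite('pics/w1.png',p[:,:,::-1]);print(c)
np.save('pics/w1.npy',d)
from h import proj
p,d=bot.camera('scene');cv2.imwrite('pics/s1.png',p[:,:,::-1])
E
```

```text
t 2.5 pos [ 0.4981 -0.1842  0.1909] toolx deg 115.39 tilt [-7.e-04  4.e-04 -1.e+00] shift cm (before turn) [ 0.05 -0.03 13.29] turn -0.005 F [-0.4 -0.1  0.2] grip 0.751
{'mtx': array([[325.1922621 ,   0.        , 278.10862498],
       [  0.        , 325.1922621 , 209.50479915],
       [  0.        ,   0.        ,   1.        ]]), 'position': array([ 0.46281931, -0.1083848 ,  0.30767586]), 'rotation': array([0.15848555, 0.96262728, 0.21682078, 0.03492573])}
```

View pics/w1.png

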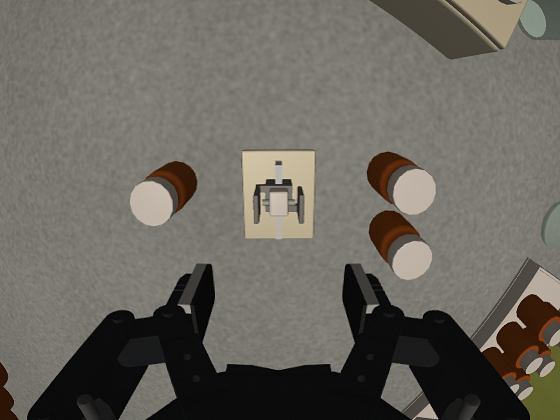

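View pics/s1.png

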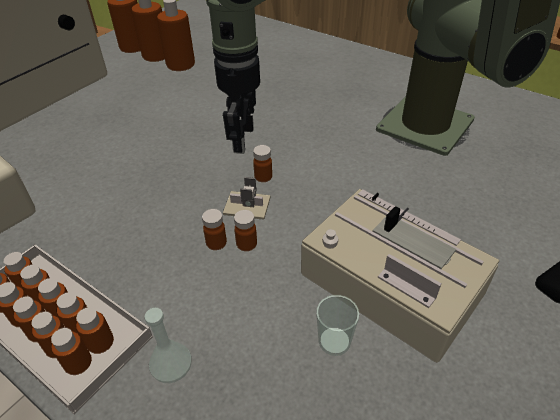

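The wrist view shows the stand square with the image, the clip's tabs at about (257,204) and (301,204), and the fingers symmetric about column 279.

Run:
```python
from h import *
im=cv2.imread('pics/w1.png');cv2.imwrite('pics/w1c.png',cv2.resize(im[140:250,230:330],None,fx=5.4,fy=5.4,interpolation=cv2.INTER_CUBIC))
```

```text
(no output)
```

View pics/w1c.png

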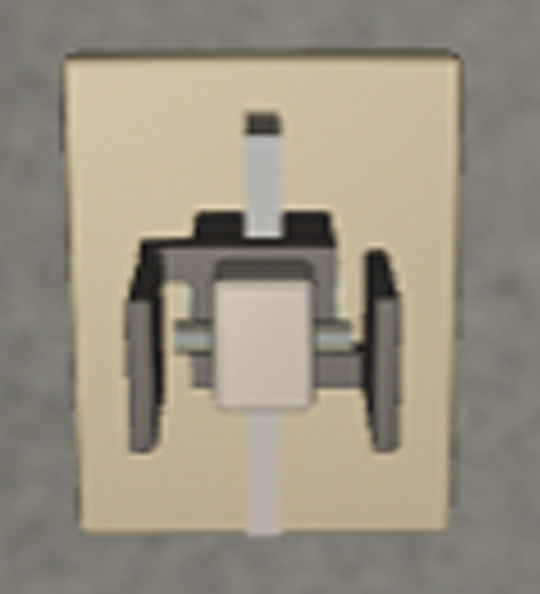

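```bash
python3 - <<'E'
from h import *
c=bot.get_calibration('wrist')
P=[onz(c,230+u/5.4,140+v/5.4,.066,True) for u,v in[(128,300),(131,451),(399,298),(399,451)]]
for p in P:print(p.round(4))
print(np.mean(P,0),np.linalg.norm(P[0]-P[2]),np.linalg.norm(P[0]-P[1]));d=P[2]+P[3]-P[0]-P[1];print(np.degrees(np.arctan2(d[1],d[0])))
E
python3 goal.py .4976 -.1838 .058 115.7
```

```text
[ 0.4757 -0.1804  0.066 ]
[ 0.4855 -0.2015  0.066 ]
[ 0.5107 -0.1634  0.066 ]
[ 0.5213 -0.1844  0.066 ]
[ 0.49830471 -0.18242884  0.066     ] 0.0389326104835784 0.023244291649031617
25.658982606416632
t 2.6 pos [ 0.4982 -0.1843  0.1911] toolx deg 115.43 tilt [-3.e-04  2.e-04 -1.e+00] shift cm (before turn) [ 0.07 -0.03 13.31] turn -0.005 F [-0.  -0.5 -0.3] grip 0.746
```

>>> arm_command:
  targets:
    - [0.1,0,1.8,-0.005,0.5]
    - [0,0,2.5,0,0.5]
    - [0,0,2.5,0,0.5]
    - [0,0,2.5,0,0.5]
    - [0,0,2.0,0,0.5]
    - [0,0,1.5,0,0.5]
    - [0,0,0.5,0,0.5]
    - [0,0,0,0,0.5]

```text
clock: 3.4
ee_pos: [0.4974, -0.1832, 0.0576]
orientation: [-0.001, 0.532, 0.847, -0.0]
contact_force: [0.3, -0.2, -0.4]
grip_width: 0.745
```

```bash
python3 goal.py .4982 -.1830 .058 115.7
python3 - <<'E'
from h import *
p,d=bot.camera('wrist');q,d=bot.camera('scene')
cv2.imwrite('pics/x2.png',np.vstack([p,q])[:,:,::-1]);cv2.imwrite('pics/w2.png',p[100:420,:,::-1]);cv2.imwrite('pics/s2.png',cv2.resize(q[90:260,180:320,::-1],None,fx=3.5,fy=3.5))
E
```

```text
t 3.4 pos [ 0.4974 -0.1832  0.0576] toolx deg 115.79 tilt [-1.5e-03  9.0e-04 -1.0e+00] shift cm (before turn) [-0.01  0.08 -0.04] turn 0.001 F [ 0.3 -0.2 -0.4] grip 0.745
```

View pics/w2.png

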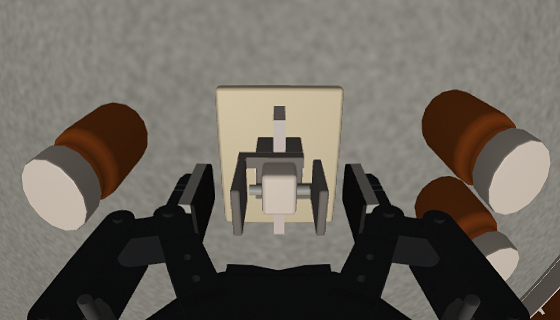

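View pics/s2.png

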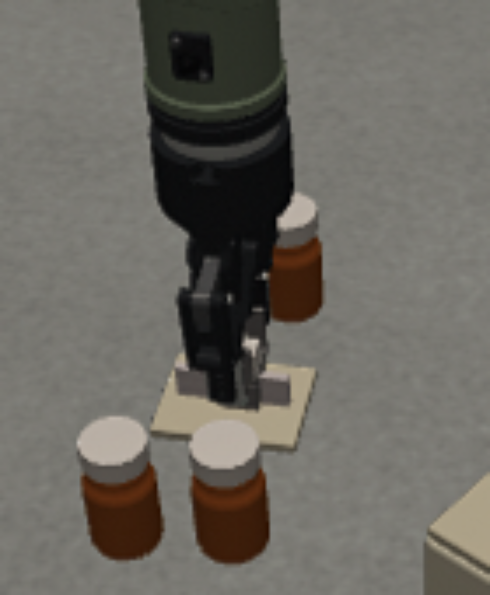

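Run:
```python
from m import *
p,d=bot.camera('scene');c=bot.get_calibration('scene');P=cloud(c,d)
th=np.radians(25.7);C=np.array([.4974,-.1832]);q=P[...,:2]-C
sx=q@[np.cos(th),np.sin(th)];sy=q@[-np.sin(th),np.cos(th)];z=P[...,2]
for z0 in(.03,.036,.042,.048,.054,.06,.066,.072):
  m=(d>0)&(abs(z-z0)<.003)&(abs(sx)<.07)&(abs(sy)<.04)
  for lo,hi in((.01,.026),(.026,.06)):
    k=m&(sx>lo)&(sx<hi)
    if k.sum()>4: print(z0,lo,k.sum(),'sx',np.percentile(sx[k],[5,50,95]).round(4),'sy',np.percentile(sy[k],[3,50,97]).round(4))
d0=np.load('pics/scene0.npy');P=cloud(c,d0);q=P[...,:2]-C
sx=q@[np.cos(th),np.sin(th)];sy=q@[-np.sin(th),np.cos(th)];z=P[...,2]
for z0 in(.015,.025,.04,.05,.06,.066):
    k=(d0>0)&(abs(z-z0)<.004)&(sx>.005)&(sx<.03)&(abs(sy)<.025)
    print('orig',z0,k.sum(),'sx',np.percentile(sx[k],[5,50,95]).round(4),'sy',np.percentile(sy[k],[3,50,97]).round(4))
```

```text
0.036 0.01 5 sx [0.0118 0.0159 0.0203] sy [0.0075 0.0098 0.0114]
0.042 0.01 5 sx [0.0182 0.0193 0.0216] sy [0.0072 0.0093 0.01  ]
0.042 0.026 9 sx [0.0361 0.0387 0.0412] sy [-0.0087  0.0052  0.0086]
0.048 0.026 15 sx [0.0367 0.043  0.0463] sy [-0.0092  0.0038  0.0096]
0.054 0.01 7 sx [0.0191 0.0203 0.0214] sy [0.0062 0.0084 0.0106]
0.054 0.026 26 sx [0.0358 0.0439 0.047 ] sy [-0.0126 -0.0009  0.0097]
0.06 0.01 8 sx [0.0188 0.0202 0.0225] sy [0.0065 0.0089 0.0107]
0.06 0.026 26 sx [0.0342 0.0442 0.0475] sy [-0.0094  0.0033  0.0094]
0.066 0.01 6 sx [0.0161 0.0184 0.0208] sy [0.0066 0.0086 0.0107]
0.066 0.026 25 sx [0.038  0.046  0.0485] sy [-0.0088  0.0027  0.0087]
0.072 0.026 7 sx [0.0367 0.0452 0.0465] sy [-0.0068  0.0051  0.0095]
orig 0.015 29 sx [0.0061 0.0122 0.0141] sy [-0.0113  0.002   0.0203]
orig 0.025 29 sx [0.0071 0.0122 0.0142] sy [-0.0192  0.0007  0.0107]
orig 0.04 27 sx [0.0075 0.0198 0.0212] sy [-0.0105  0.0017  0.0098]
orig 0.05 34 sx [0.0088 0.0206 0.0216] sy [-0.0109  0.0008  0.0102]
orig 0.06 39 sx [0.0181 0.02   0.0219] sy [-0.0116 -0.0018  0.0106]
orig 0.066 29 sx [0.0167 0.0191 0.0212] sy [-0.0119 -0.0018  0.0106]
```

The fingers and tabs line up to within about 1 mm, so I'll squeeze.

>>> arm_command:
  targets:
    - [0,0,0,0,-0.6]
    - [0,0,0,0,-0.6]
    - [0,0,0,0,-0.6]
    - [0,0,0,0,-0.6]
    - [0,0,0,0,-0.6]
    - [0,0,0,0,-0.6]
    - [0,0,0,0,-0.6]
    - [0,0,0,0,-0.6]
  grip_force: 20

```text
clock: 4.35
ee_pos: [0.4997, -0.1842, 0.0604]
orientation: [0.002, 0.531, 0.847, 0.0]
contact_force: [-0.2, 0.1, 5.7]
grip_width: 0.33
```

```bash
python3 goal.py .4982 -.1830 .058 115.7
python3 - <<'E'
from h import *
p,d=bot.camera('wrist');cv2.imwrite('pics/w3.png',p[100:420,:,::-1])
E
```

```text
t 4.35 pos [ 0.4997 -0.1842  0.0604] toolx deg 115.84 tilt [ 0.0037 -0.002  -1.    ] shift cm (before turn) [ 0.18 -0.08  0.24] turn 0.002 F [-0.2  0.1  5.7] grip 0.33
```

View pics/w3.png

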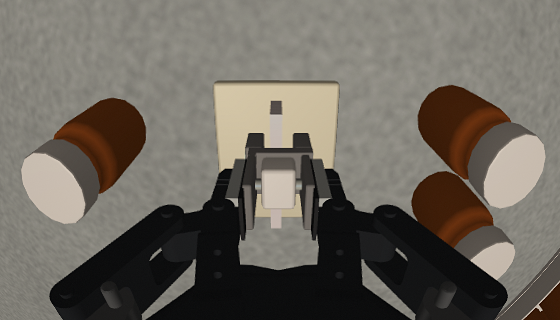

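>>> arm_command:
  targets:
    - [0,0,-0.5,0,-0.6]
    - [0,0,-1,0,-0.6]
    - [0,0,-2,0,-0.6]
    - [0,0,-3,0,-0.6]
    - [0,0,-4,0,-0.6]
    - [0,0,-4,0,-0.6]
    - [0,0,-2,0,-0.6]
    - [0,0,0,0,-0.6]

```text
clock: 5.2
ee_pos: [0.5003, -0.1846, 0.2281]
orientation: [0.005, 0.531, 0.847, 0.0]
contact_force: [0.8, -0.1, -0.6]
grip_width: 0.332
```

```bash
python3 goal.py .571 .2024 .22 84.93
python3 - <<'E'
from h import *
p,d=bot.camera('wrist');cv2.imwrite('pics/w4.png',p[100:420,:,::-1])
p,d=bot.camera('scene');cv2.imwrite('pics/s4.png',p[:,:,::-1])
E
```

```text
t 5.2 pos [ 0.5003 -0.1846  0.2281] toolx deg 115.85 tilt [ 0.0082 -0.0046 -1.    ] shift cm (before turn) [31.75 23.23  0.69] turn 0.54 F [ 0.8 -0.1 -0.6] grip 0.332
```

View pics/w4.png

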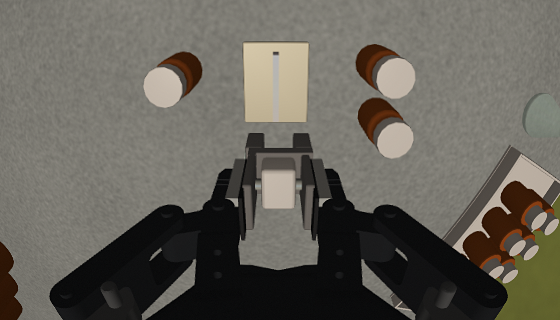

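View pics/s4.png

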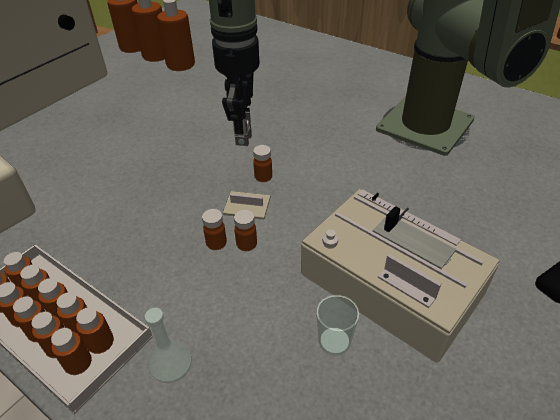

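>>> arm_command:
  targets:
    - [1.8,1.3,-0.5,0,-0.6]
    - [3.2,2.3,-0.5,0,-0.6]
    - [3.5,2.6,0,0,-0.6]
    - [3.5,2.6,0,0,-0.6]
    - [3.5,2.6,0,0,-0.6]
    - [3.5,2.6,0,0,-0.6]
    - [3.5,2.6,0,0,-0.6]
    - [3.0,2.2,0,0,-0.6]

```text
clock: 6.1
ee_pos: [0.5543, 0.1301, 0.2301]
orientation: [-0.002, 0.531, 0.848, -0.002]
contact_force: [0.0, -0.5, -0.2]
grip_width: 0.336
```

>>> arm_command:
  targets:
    - [3.0,2.2,0,0,-0.6]
    - [2.2,1.6,0,0,-0.6]
    - [1,0.7,0,0,-0.6]
    - [0,0,0,0.135,-0.6]
    - [0,0,0,0.135,-0.6]
    - [0,0,0,0.135,-0.6]
    - [0,0,0,0.135,-0.6]
    - [0,0,0,0,-0.6]

```text
clock: 6.9
ee_pos: [0.5685, 0.2023, 0.2313]
orientation: [-0.001, 0.738, 0.675, -0.002]
contact_force: [-0.2, -0.2, -0.8]
grip_width: 0.334
```

```bash
python3 goal.py .571 .2024 .2 84.93
python3 - <<'E'
from h import *
c=bot.get_calibration('wrist');p,d=bot.camera('wrist');cv2.imwrite('pics/w5.png',p[:,:,::-1]);np.savez('pics/w5.npz',p=p,d=d,**c)
p,d=bot.camera('scene');cv2.imwrite('pics/s5.png',p[:,:,::-1]);np.save('pics/s5.npy',d)
E
```

```text
t 6.9 pos [0.5685 0.2023 0.2313] toolx deg 84.86 tilt [-0.0037 -0.0012 -1.    ] shift cm (before turn) [0.03 0.26 3.13] turn -0.001 F [-0.2 -0.2 -0.8] grip 0.334
```

View pics/w5.png

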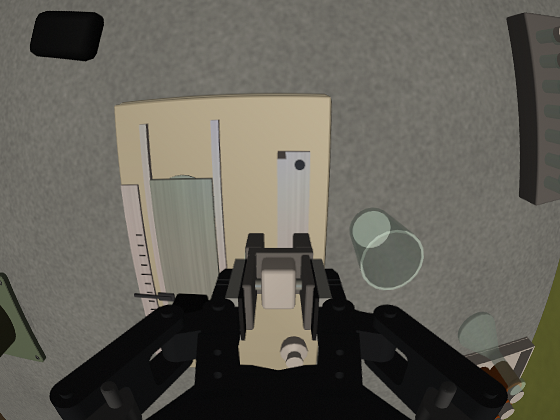

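View pics/s5.png

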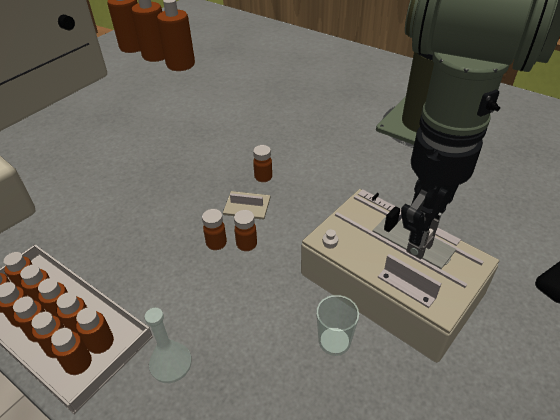

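Run:
```python
from m import *
C=np.array([.5166,.157]);th=-.0885
x=np.array([np.cos(th),np.sin(th)]);y=np.array([-np.sin(th),np.cos(th)])
f=np.load('pics/w5.npz');d=f['d'];K=f['mtx']
v,u=np.mgrid[:420,:560];a=(u-K[0,2])/K[0,0];b=(v-K[1,2])/K[1,1];r=np.hypot(a,b)+1e-9
s=np.tan(np.minimum(r,1.4))/r*d
W=(rot(f['rotation']).apply(np.stack([a*s,b*s,d],-1).reshape(-1,3))+f['position']).reshape(420,560,3)
def st(P,d,n,lab,xl,yl,zl):
    q=P[...,:2]-C;hx=q@x;hy=q@y;z=P[...,2]
    m=(d>0)&(hx>xl[0])&(hx<xl[1])&(hy>yl[0])&(hy<yl[1])&(z>zl[0])&(z<zl[1])
    if m.sum()<3: print(n,lab,m.sum());return
    print(n,lab,m.sum(),*[np.percentile(k[m],[2,50,98]).round(4) for k in(hx,hy,z)])
st(W,d,'w','liptop',(.03,.07),(.0,.12),(.132,.142))
st(W,d,'w','flange',(.03,.09),(.0,.12),(.1005,.112))
st(W,d,'w','housing',(-.12,.12),(-.17,.17),(.095,.1005))
for z0 in(.185,.195,.205,.215,.225,.235):st(W,d,'w','clip%.3f'%z0,(.015,.085),(.02,.08),(z0-.005,z0+.005))
sd=np.load('pics/s5.npy');S=cloud(bot.get_calibration('scene'),sd)
for z0 in(.165,.175,.185,.195,.205,.215,.225,.235):st(S,sd,'s','clip%.3f'%z0,(.015,.085),(.02,.08),(z0-.005,z0+.005))
st(S,sd,'s','liptop',(.03,.07),(.0,.12),(.132,.142))
p=(np.array([.5685,.2023])-C);print('tcp',p@x,p@y)
```

```text
w liptop 753 [0.047  0.0497 0.0524] [0.0337 0.0681 0.0964] [0.1338 0.1351 0.1364]
w flange 2086 [0.0426 0.0614 0.0714] [0.0211 0.0633 0.0967] [0.1006 0.1031 0.1053]
w housing 24163 [-0.0819  0.0214  0.0847] [-0.1158  0.0911  0.1382] [0.0977 0.0991 0.1003]
w clip0.185 236 [0.031  0.0394 0.0634] [0.0568 0.063  0.0636] [0.1806 0.1848 0.1898]
w clip0.195 425 [0.0306 0.0393 0.0634] [0.046  0.0628 0.0636] [0.1903 0.1976 0.1999]
w clip0.205 869 [0.0315 0.0483 0.064 ] [0.0404 0.0624 0.0635] [0.2001 0.2055 0.2097]
w clip0.215 1157 [0.0217 0.0474 0.0732] [0.0432 0.0618 0.0635] [0.2105 0.2163 0.2199]
w clip0.225 2309 [0.0216 0.0474 0.0735] [0.0419 0.0575 0.0633] [0.2202 0.222  0.2295]
w clip0.235 1674 [0.0209 0.0368 0.0738] [0.0406 0.0579 0.0632] [0.2303 0.2355 0.2394]
s clip0.165 0
s clip0.175 0
s clip0.185 90 [0.0339 0.0644 0.0665] [0.039  0.0549 0.062 ] [0.1807 0.1854 0.1898]
s clip0.195 113 [0.0338 0.0645 0.0671] [0.0387 0.053  0.062 ] [0.1902 0.1953 0.1998]
s clip0.205 76 [0.0348 0.0592 0.0696] [0.0403 0.0609 0.0623] [0.2001 0.2057 0.2097]
s clip0.215 103 [0.0333 0.0675 0.0757] [0.0395 0.0589 0.0618] [0.2105 0.2161 0.2197]
s clip0.225 155 [0.0345 0.0654 0.0766] [0.0399 0.0565 0.0618] [0.2202 0.2245 0.2298]
s clip0.235 111 [0.0289 0.0625 0.0766] [0.0429 0.0574 0.0616] [0.2302 0.2338 0.2398]
s liptop 266 [0.0462 0.0505 0.0537] [0.0072 0.0525 0.0941] [0.1324 0.135  0.1373]
tcp 0.04769306699916929 0.04970987185874407
```

>>> arm_command:
  targets:
    - [0,0.25,0.5,0,-0.6]
    - [0,0,1.2,0,-0.6]
    - [0,0,1.2,0,-0.6]
    - [0,0,0.8,0,-0.6]
    - [0,0,0,0,-0.6]
    - [0,0,0,0,-0.6]
    - [0,0,0,0,-0.6]
    - [0,0,0,0,-0.6]

```text
clock: 7.8
ee_pos: [0.5725, 0.2034, 0.197]
orientation: [0.0, 0.738, 0.675, 0.001]
contact_force: [-0.3, -0.2, -0.3]
grip_width: 0.334
```

```bash
python3 goal.py .571 .2022 .167 84.93
python3 - <<'E'
from m import *
c=bot.get_calibration('wrist');p,d=bot.camera('wrist');cv2.imwrite('pics/w6.png',cv2.resize(p[180:360,200:360,::-1],None,fx=3.3,fy=3.3));cc=c
q,ds=bot.camera('scene');cv2.imwrite('pics/s6.png',cv2.resize(q[170:320,350:480,::-1],None,fx=4,fy=4))
C=np.array([.5166,.157]);th=-.0885
x=np.array([np.cos(th),np.sin(th)]);y=np.array([-np.sin(th),np.cos(th)])
S=cloud(bot.get_calibration('scene'),ds)
K=c['mtx']
v,u=np.mgrid[:420,:560];a=(u-K[0,2])/K[0,0];b=(v-K[1,2])/K[1,1];r=np.hypot(a,b)+1e-9
s=np.tan(np.minimum(r,1.4))/r*d
W=(rot(c['rotation']).apply(np.stack([a*s,b*s,d],-1).reshape(-1,3))+c['position']).reshape(420,560,3)
def st(P,d,n,lab,xl,yl,zl):
    q=P[...,:2]-C;hx=q@x;hy=q@y;z=P[...,2]
    m=(d>0)&(hx>xl[0])&(hx<xl[1])&(hy>yl[0])&(hy<yl[1])&(z>zl[0])&(z<zl[1])
    if m.sum()<3: print(n,lab,m.sum());return
    print(n,lab,m.sum(),*[np.percentile(k[m],[2,50,98]).round(4) for k in(hx,hy,z)])
st(W,d,'w','liptop',(.03,.07),(.068,.12),(.132,.139))
for z0 in(.155,.165,.175,.185,.195):
  st(W,d,'w','clip%.3f'%z0,(.015,.085),(.02,.08),(z0-.005,z0+.005));st(S,ds,'s','clip%.3f'%z0,(.015,.085),(.02,.08),(z0-.005,z0+.005))
E
```

```text
t 7.8 pos [0.5725 0.2034 0.197 ] toolx deg 84.91 tilt [ 1.5e-03  3.0e-04 -1.0e+00] shift cm (before turn) [-0.13 -0.14  3.  ] turn -0.0 F [-0.3 -0.2 -0.3] grip 0.334
w liptop 493 [0.0467 0.0491 0.0519] [0.0688 0.0831 0.0968] [0.1337 0.1351 0.1363]
w clip0.155 252 [0.0349 0.0516 0.0677] [0.0635 0.0645 0.0651] [0.1503 0.1553 0.1596]
s clip0.155 89 [0.0386 0.0684 0.0702] [0.0402 0.0559 0.0634] [0.1502 0.1548 0.1595]
w clip0.165 601 [0.035  0.0498 0.0673] [0.0467 0.0643 0.065 ] [0.1605 0.1659 0.1698]
s clip0.165 84 [0.0397 0.068  0.0703] [0.04   0.0554 0.0633] [0.1601 0.1642 0.169 ]
w clip0.175 936 [0.031  0.0518 0.0717] [0.0418 0.0633 0.0648] [0.1703 0.1741 0.1798]
s clip0.175 73 [0.0376 0.0614 0.0774] [0.0411 0.0617 0.0633] [0.1702 0.1747 0.1798]
w clip0.185 2532 [0.0259 0.0513 0.0767] [0.0434 0.0589 0.0648] [0.1805 0.187  0.1894]
s clip0.185 132 [0.039  0.0677 0.0798] [0.0407 0.0583 0.0631] [0.1802 0.1858 0.1894]
w clip0.195 1030 [0.0244 0.0623 0.0784] [0.0446 0.0627 0.0648] [0.1902 0.1952 0.1998]
s clip0.195 125 [0.0354 0.0718 0.0798] [0.043  0.0574 0.063 ] [0.1902 0.1946 0.1996]
```

View pics/w6.png

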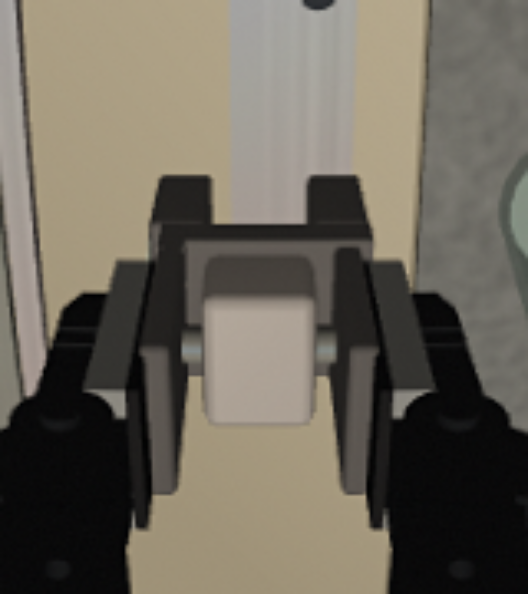

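View pics/s6.png

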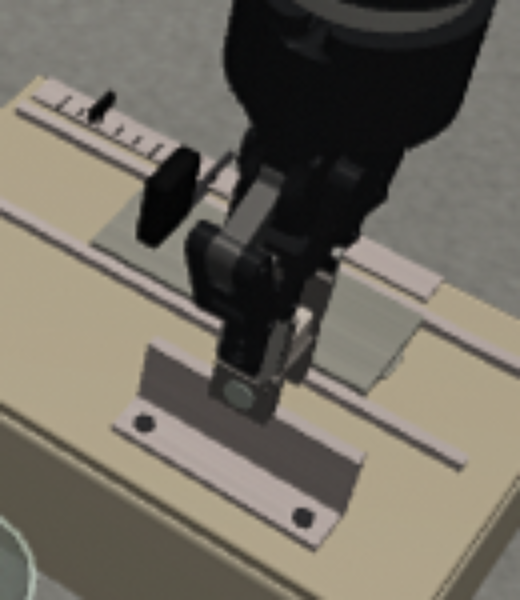

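>>> arm_command:
  targets:
    - [-0.15,-0.15,0.0,0,-0.6]
    - [0,0,0.3,0,-0.6]
    - [0,0,0.6,0,-0.6]
    - [0,0,0.6,0,-0.6]
    - [0,0,0.6,0,-0.6]
    - [0,0,0.5,0,-0.6]
    - [0,0,0.4,0,-0.6]
    - [0,0,0,0,-0.6]

```text
clock: 8.7
ee_pos: [0.5705, 0.2019, 0.1665]
orientation: [0.0, 0.738, 0.675, 0.0]
contact_force: [-0.5, -0.3, 1.2]
grip_width: 0.333
```

```bash
python3 goal.py .571 .2022 .167 84.93
python3 - <<'E'
from m import *
p,d=bot.camera('wrist');cv2.imwrite('pics/w7.png',cv2.resize(p[180:360,200:360,::-1],None,fx=3.3,fy=3.3))
q,ds=bot.camera('scene');cv2.imwrite('pics/s7.png',cv2.resize(q[170:320,350:480,::-1],None,fx=4,fy=4))
E
```

```text
t 8.7 pos [0.5705 0.2019 0.1665] toolx deg 84.9 tilt [ 1.e-04  0.e+00 -1.e+00] shift cm (before turn) [ 0.03  0.05 -0.05] turn -0.001 F [-0.5 -0.3  1.2] grip 0.333
```

View pics/w7.png

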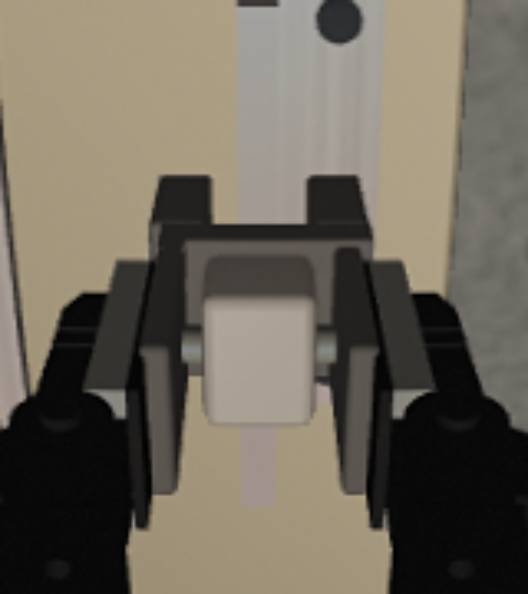

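View pics/s7.png

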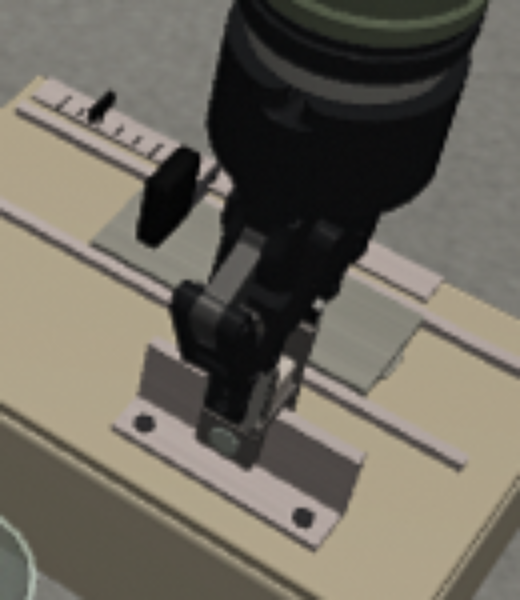

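The lip is between the jaws, close to the cross bars, and the clip sits near the lip's middle. I'll release it.

>>> arm_command:
  targets:
    - [0,0,0,0,-0.2]
    - [0,0,0,0,0.0]
    - [0,0,0,0,0.2]
    - [0,0,0,0,0.4]
    - [0,0,0,0,0.5]
    - [0,0,0,0,0.5]
    - [0,0,0,0,0.5]
    - [0,0,0,0,0.5]

```text
clock: 9.6
ee_pos: [0.5704, 0.2019, 0.1663]
orientation: [-0.0, 0.738, 0.675, 0.0]
contact_force: [0.3, -0.5, 0.2]
grip_width: 0.752
```

>>> arm_command:
  targets:
    - [0,0,-0.5,0,0.5]
    - [0,0,-1.5,0,0.5]
    - [0,0,-2,0,0.5]
    - [0,0,-2,0,0.5]
    - [0,0,-2,0,0.5]
    - [0,0,-1,0,0.5]
    - [0,0,0,0,0.5]
    - [0,0,0,0,0.5]

```text
clock: 10.4
ee_pos: [0.5702, 0.2018, 0.2562]
orientation: [-0.0, 0.738, 0.675, -0.0]
contact_force: [-0.0, -0.3, 0.1]
grip_width: 0.745
```

```bash
python3 goal.py .4843 .1186 .22 174.93
python3 - <<'E'
from m import *
c=bot.get_calibration('wrist');p,d=bot.camera('wrist');cv2.imwrite('pics/w8.png',p[:,:,::-1])
q,ds=bot.camera('scene');cv2.imwrite('pics/s8.png',cv2.resize(q[150:340,300:500,::-1],None,fx=3,fy=3))
C=np.array([.5166,.157]);th=-.0885
x=np.array([np.cos(th),np.sin(th)]);y=np.array([-np.sin(th),np.cos(th)])
S=cloud(bot.get_calibration('scene'),ds)
K=c['mtx']
v,u=np.mgrid[:420,:560];a=(u-K[0,2])/K[0,0];b=(v-K[1,2])/K[1,1];r=np.hypot(a,b)+1e-9
s=np.tan(np.minimum(r,1.4))/r*d
W=(rot(c['rotation']).apply(np.stack([a*s,b*s,d],-1).reshape(-1,3))+c['position']).reshape(420,560,3)
def st(P,d,n,lab,xl,yl,zl):
    q=P[...,:2]-C;hx=q@x;hy=q@y;z=P[...,2]
    m=(d>0)&(hx>xl[0])&(hx<xl[1])&(hy>yl[0])&(hy<yl[1])&(z>zl[0])&(z<zl[1])
    if m.sum()<3: print(n,lab,m.sum());return
    print(n,lab,m.sum(),*[np.percentile(k[m],[2,50,98]).round(4) for k in(hx,hy,z)])
st(W,d,'w','liptop',(.03,.07),(.068,.12),(.132,.139))
for z0 in(.145,.155,.165,.175,.185):
  st(W,d,'w','clip%.3f'%z0,(.015,.085),(.02,.08),(z0-.005,z0+.005));st(S,ds,'s','clip%.3f'%z0,(.015,.085),(.02,.08),(z0-.005,z0+.005))
E
```

```text
t 10.4 pos [0.5702 0.2018 0.2562] toolx deg 84.9 tilt [-1.e-04 -1.e-04 -1.e+00] shift cm (before turn) [-9.05 -7.81  3.62] turn -1.571 F [-0.  -0.3  0.1] grip 0.745
w liptop 303 [0.0467 0.049  0.052 ] [0.0686 0.0827 0.0964] [0.1339 0.1352 0.1367]
w clip0.145 419 [0.0311 0.0475 0.0663] [0.0392 0.0605 0.0631] [0.1406 0.1422 0.1496]
s clip0.145 108 [0.0317 0.0601 0.0708] [0.0394 0.0584 0.0614] [0.1408 0.1455 0.1499]
w clip0.155 918 [0.0326 0.0497 0.0664] [0.0409 0.0527 0.0629] [0.1508 0.1574 0.1593]
s clip0.155 252 [0.0322 0.0485 0.0704] [0.0382 0.0506 0.0609] [0.1504 0.1568 0.1595]
w clip0.165 121 [0.0297 0.0335 0.0688] [0.0409 0.0601 0.0631] [0.1603 0.1653 0.1697]
s clip0.165 148 [0.0317 0.0352 0.0704] [0.0383 0.0499 0.0613] [0.1604 0.1652 0.1699]
w clip0.175 391 [0.0297 0.0334 0.0689] [0.0395 0.0517 0.0628] [0.1704 0.1718 0.1732]
s clip0.175 93 [0.0301 0.0665 0.0705] [0.0382 0.0496 0.0611] [0.1702 0.1717 0.1737]
w clip0.185 0
s clip0.185 0
```

View pics/w8.png

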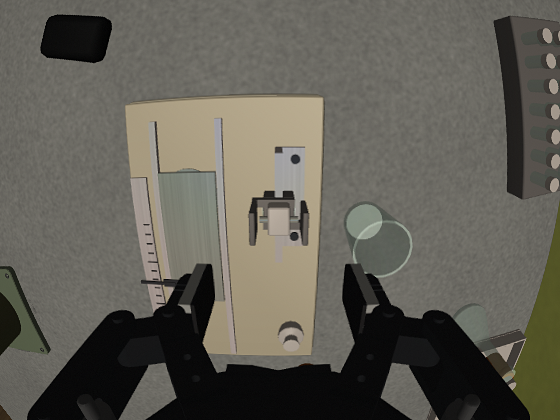

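View pics/s8.png

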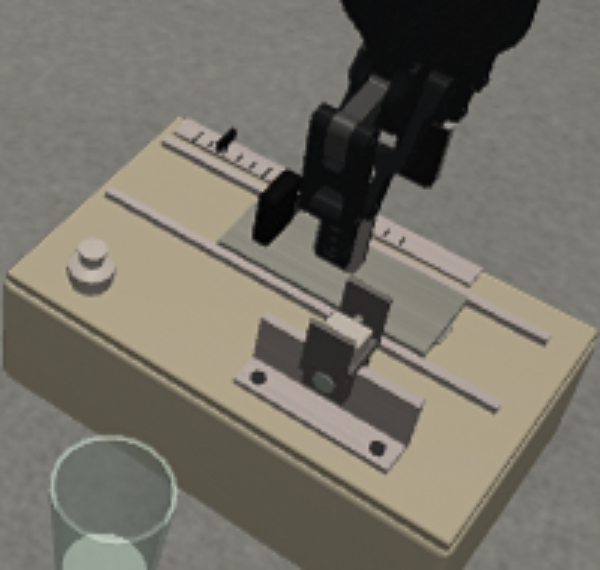

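The clip is fully down: its top is at 0.172, which is 20 mm of the lip in the jaws, and it is centred to about 1 mm. Next is the handle.

>>> arm_command:
  targets:
    - [-2,-1.8,0,0,1]
    - [-2.7,-2.4,0,0,1]
    - [-2.7,-2.4,0,0,1]
    - [-1.7,-1.2,0,0,1]
    - [0,0,0,-0.143,1]
    - [0,0,0,-0.143,1]
    - [0,0,0,-0.143,1]
    - [0,0,0,-0.143,1]

```text
clock: 11.3
ee_pos: [0.4838, 0.118, 0.255]
orientation: [-0.001, 0.515, 0.857, -0.001]
contact_force: [0.0, 1.0, 0.3]
grip_width: 1.003
```

>>> arm_command:
  targets:
    - [0,0,0,-0.143,1]
    - [0,0,0,-0.143,1]
    - [0,0,0,-0.143,1]
    - [0,0,0,-0.143,1]
    - [0,0,0,-0.143,1]
    - [0,0,0,-0.143,1]
    - [0,0,0,-0.141,1]
    - [0,0,0,0,1]

```text
clock: 12.1
ee_pos: [0.4839, 0.1181, 0.255]
orientation: [-0.001, 0.045, 0.999, -0.0]
contact_force: [-0.5, -0.7, 0.5]
grip_width: 0.999
```

```bash
python3 goal.py .4836 .1248 .140 174.93
cat > meas.py <<'E'
from m import *
C=np.array([.5166,.157]);th=-.0885
x=np.array([np.cos(th),np.sin(th)]);y=np.array([-np.sin(th),np.cos(th)])
def hf(P): q=np.asarray(P)[...,:2]-C; return q@x,q@y
def wcloud(c,d):
    K=c['mtx'];v,u=np.mgrid[:420,:560];a=(u-K[0,2])/K[0,0];b=(v-K[1,2])/K[1,1];r=np.hypot(a,b)+1e-9
    s=np.tan(np.minimum(r,1.4))/r*d
    return (rot(c['rotation']).apply(np.stack([a*s,b*s,d],-1).reshape(-1,3))+c['position']).reshape(420,560,3)
def st(P,d,lab,xl,yl,zl):
    hx,hy=hf(P);z=P[...,2]
    m=(d>0)&(hx>xl[0])&(hx<xl[1])&(hy>yl[0])&(hy<yl[1])&(z>zl[0])&(z<zl[1])
    if m.sum()<3: print(lab,m.sum());return
    print(lab,m.sum(),*[np.percentile(k[m],[2,50,98]).round(4) for k in(hx,hy,z)])
E
python3 - <<'E'
from meas import *
c=bot.get_calibration('wrist');p,d=bot.camera('wrist');cv2.imwrite('pics/w9.png',p[:,:,::-1]);W=wcloud(c,d)
st(W,d,'handletop',(-.06,.0),(-.07,0),(.138,.152))
st(W,d,'pointer',(-.09,-.05),(-.07,0),(.105,.12))
st(W,d,'mark',(-.1,-.06),(-.13,-.07),(.106,.115))
st(W,d,'clip',(.015,.085),(.02,.08),(.165,.18))
for yy in (-.12,-.11,-.1,-.09,-.08):st(W,d,yy,(-.1,-.06),(yy-.005,yy+.005),(.098,.12))
E
```

```text
t 12.1 pos [0.4839 0.1181 0.255 ] toolx deg 174.89 tilt [-2.6e-03 -2.0e-04 -1.0e+00] shift cm (before turn) [ 0.06  0.67 11.5 ] turn -0.001 F [-0.5 -0.7  0.5] grip 0.999
handletop 608 [-0.0458 -0.0327 -0.0178] [-0.0385 -0.0332 -0.0272] [0.1398 0.1446 0.1461]
pointer 782 [-0.086  -0.0556 -0.0504] [-0.0524 -0.0318 -0.0014] [0.1052 0.1074 0.1104]
mark 113 [-0.0893 -0.0815 -0.0728] [-0.098  -0.0956 -0.094 ] [0.1062 0.1098 0.1112]
clip 22 [0.0647 0.0663 0.0684] [0.0384 0.0394 0.0411] [0.1651 0.1705 0.1723]
-0.12 357 [-0.0877 -0.0741 -0.0605] [-0.1245 -0.1199 -0.1152] [0.0983 0.1019 0.1046]
-0.11 372 [-0.0881 -0.0745 -0.0602] [-0.1147 -0.1099 -0.1052] [0.0982 0.1019 0.1048]
-0.1 345 [-0.0886 -0.0742 -0.0607] [-0.1048 -0.1006 -0.0953] [0.0982 0.1022 0.1109]
-0.09 426 [-0.0882 -0.0754 -0.0607] [-0.0948 -0.0905 -0.0851] [0.0982 0.102  0.1095]
-0.08 386 [-0.0879 -0.0747 -0.0605] [-0.0845 -0.0799 -0.0752] [0.0983 0.1019 0.1046]
```

View pics/w9.png

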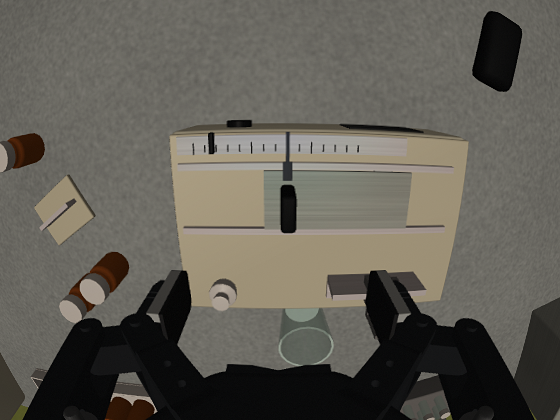

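The wrist view shows the handle at (288,209), the pointer at column 287 and the mark at (211,142). The pull needed is about 63 mm.

>>> arm_command:
  targets:
    - [0.2,0.85,1.5,0,0.3]
    - [0,0,2,0,0.3]
    - [0,0,2,0,0.3]
    - [0,0,2,0,0.3]
    - [0,0,2,0,0.3]
    - [0,0,1,0,0.3]
    - [0,0,0.8,0,0.3]
    - [0,0,0,0,0.3]

```text
clock: 12.95
ee_pos: [0.4827, 0.1267, 0.1423]
orientation: [-0.001, 0.045, 0.999, -0.0]
contact_force: [-0.1, 0.6, -0.1]
grip_width: 0.652
```

```bash
python3 goal.py .4828 .1268 .140 174.93;python3 - <<'E'
from meas import *
c=bot.get_calibration('wrist');p,d=bot.camera('wrist');cv2.imwrite('pics/w10.png',p[:,:,::-1]);W=wcloud(c,d)
st(W,d,'handletop',(-.06,.0),(-.045,-.02),(.138,.152))
q,ds=bot.camera('scene');cv2.imwrite('pics/s10.png',cv2.resize(q[150:340,300:500,::-1],None,fx=3,fy=3))
E
```

```text
t 12.95 pos [0.4827 0.1267 0.1423] toolx deg 174.86 tilt [-2.1e-03 -2.0e-04 -1.0e+00] shift cm (before turn) [-0.01  0.01  0.23] turn -0.001 F [-0.1  0.6 -0.1] grip 0.652
handletop 1649 [-0.0459 -0.0344 -0.0177] [-0.0388 -0.033  -0.0275] [0.1392 0.1445 0.1459]
```

View pics/w10.png

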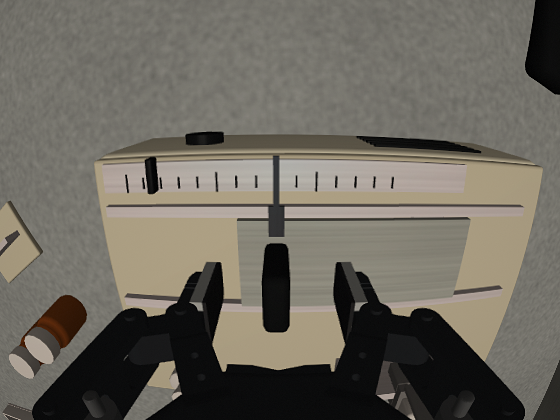

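View pics/s10.png

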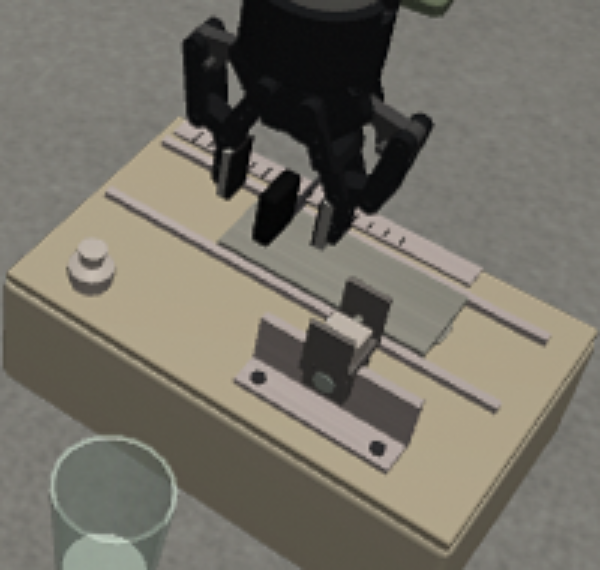

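>>> arm_command:
  targets:
    - [0,0,0,0,-1]
    - [0,0,0,0,-1]
    - [0,0,0,0,-1]
    - [0,0,0,0,-1]
    - [0,0,0,0,-1]
    - [0,0,0,0,-1]
    - [0,0,0,0,-1]
    - [0,0,0,0,-1]
  grip_force: 60

```text
clock: 13.85
ee_pos: [0.4837, 0.1257, 0.1442]
orientation: [0.0, 0.044, 0.999, -0.001]
contact_force: [-1.3, -5.2, 4.1]
grip_width: 0.129
```

>>> arm_command:
  targets:
    - [0,-0.3,0,0,-1]
    - [0,-0.8,0,0,-1]
    - [0,-1,0,0,-1]
    - [0,-1,0,0,-1]
    - [0,-1,0,0,-1]
    - [0,-0.9,0,0,-1]
    - [0,-0.5,0,0,-1]
    - [0,0,0,0,-1]

```text
clock: 14.65
ee_pos: [0.4791, 0.074, 0.1441]
orientation: [0.001, 0.045, 0.999, 0.003]
contact_force: [0.4, 9.4, 3.9]
grip_width: 0.13
```

```bash
python3 goal.py .4772 .0641 .1423 174.93;python3 - <<'E'
from meas import *
c=bot.get_calibration('wrist');p,d=bot.camera('wrist');cv2.imwrite('pics/w11.png',p[:,:,::-1]);W=wcloud(c,d)
np.savez('pics/w11.npz',d=d,**c)
q,ds=bot.camera('scene');cv2.imwrite('pics/s11.png',cv2.resize(q[150:340,300:500,::-1],None,fx=3,fy=3))
st(W,d,'mark',(-.1,-.06),(-.13,-.08),(.106,.115))
E
```

```text
t 14.65 pos [0.4791 0.074  0.1441] toolx deg 174.86 tilt [ 0.0022  0.0052 -1.    ] shift cm (before turn) [ 0.1  -1.    0.18] turn -0.001 F [0.4 9.4 3.9] grip 0.13
mark 785 [-0.0894 -0.0773 -0.0605] [-0.0979 -0.0857 -0.0813] [0.1075 0.1096 0.111 ]
```

View pics/w11.png

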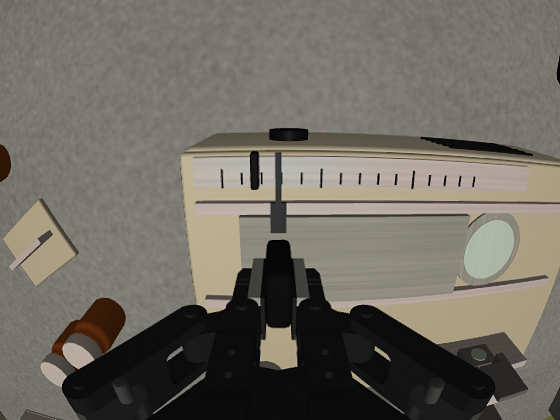

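View pics/s11.png

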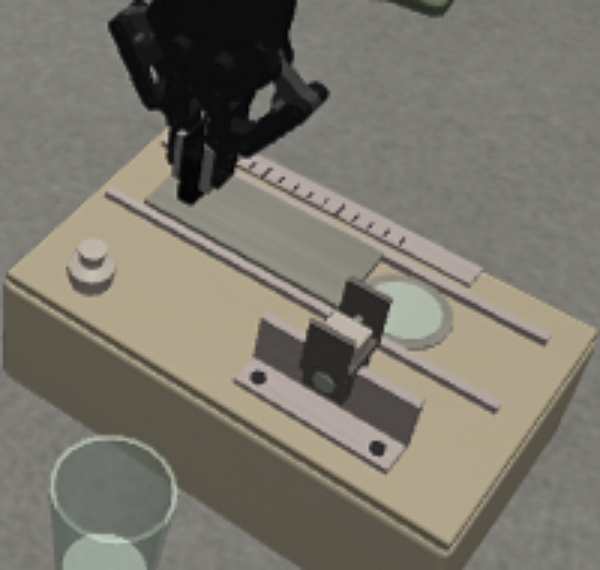

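```bash
cat > pm.py <<'E'
from meas import *
def run(name):
    c=bot.get_calibration('wrist');p,d=bot.camera('wrist');cv2.imwrite(f'pics/{name}.png',cv2.resize(p[110:260,180:380,::-1],None,fx=4,fy=4,interpolation=cv2.INTER_CUBIC));W=wcloud(c,d)
    hx,hy=hf(W);g=p.astype(int).max(2)
    m=(g<75)&(abs(hx+.0745)<.02)&(hy<-.05)&(hy>-.13)
    n,l,s,ce=cv2.connectedComponentsWithStats(m.astype(np.uint8))
    for i in range(1,n):
        if s[i,4]>40:
            k=l==i;print('blob',s[i],ce[i].round(1),'hx',np.percentile(hx[k],[5,95]).round(4),'hy med',np.median(hy[k]).round(4),np.percentile(hy[k],[5,95]).round(4),'z',np.percentile(W[...,2][k],[50,95]).round(4))
            # ray onto z=.11
            P=[onz(c,u,v,.11,True) for v,u in np.argwhere(k)];a,b=hf(np.array(P));print('   ray hy',np.median(b).round(4),np.percentile(b,[3,97]).round(4))
if __name__=='__main__':
    import sys;run(sys.argv[1])
E
python3 pm.py w12
```

```text
blob [269 134  39   8 239] [287.8 137.3] hx [-0.0942 -0.091 ] hy med -0.0784 [-0.0885 -0.0679] z [0.0691 0.0714]
   ray hy -0.0798 [-0.0881 -0.0714]
blob [249 151   9  39 315] [253.4 169.5] hx [-0.0894 -0.0732] hy med -0.0961 [-0.0979 -0.0944] z [0.1099 0.1111]
   ray hy -0.0961 [-0.0979 -0.0943]
blob [240 153 105  71 772] [281.5 201. ] hx [-0.086  -0.0558] hy med -0.0844 [-0.0946 -0.0603] z [0.1089 0.1104]
   ray hy -0.0844 [-0.0977 -0.0571]
blob [288 201  57   2  65] [313.  201.9] hx [-0.0636 -0.063 ] hy med -0.067 [-0.0787 -0.0521] z [0.1027 0.1038]
   ray hy -0.0679 [-0.0791 -0.0529]
```

View pics/w12.png

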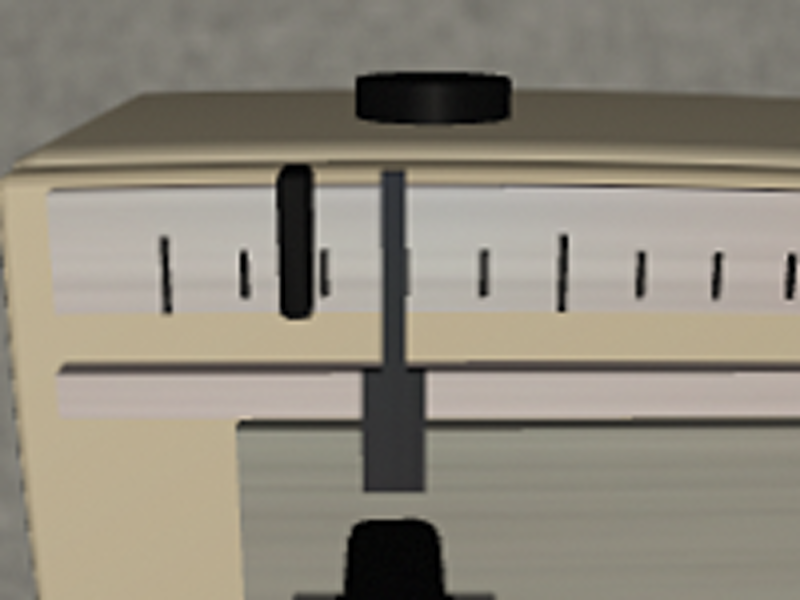

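>>> arm_command:
  targets:
    - [0,-0.2,0,0,-1]
    - [0,-0.3,0,0,-1]
    - [0,-0.3,0,0,-1]
    - [0,-0.2,0,0,-1]
    - [0,-0.2,0,0,-1]
    - [0,0,0,0,-1]
    - [0,0,0,0,-1]
    - [0,0,0,0,-1]

```text
clock: 15.6
ee_pos: [0.4781, 0.0628, 0.1441]
orientation: [0.001, 0.045, 0.999, 0.003]
contact_force: [-0.4, 10.0, 4.4]
grip_width: 0.127
```

```bash
python3 goal.py .4772 .0641 .1423 174.93;python3 pm.py w13
```

```text
t 15.6 pos [0.4781 0.0628 0.1441] toolx deg 174.9 tilt [ 0.0024  0.0058 -1.    ] shift cm (before turn) [0.11 0.12 0.18] turn -0.001 F [-0.4 10.   4.4] grip 0.127
blob [287 133  40   9 251] [306.6 137.4] hx [-0.0943 -0.0909] hy med -0.0788 [-0.0891 -0.0678] z [0.0697 0.0719]
   ray hy -0.0825 [-0.0913 -0.0741]
blob [240 151 127  72 905] [284.7 197.5] hx [-0.088  -0.0561] hy med -0.0959 [-0.1036 -0.0625] z [0.1091 0.1107]
   ray hy -0.0959 [-0.1078 -0.0588]
blob [288 201  57   2  61] [314.6 201.9] hx [-0.0635 -0.063 ] hy med -0.0776 [-0.0893 -0.0635] z [0.1029 0.1036]
   ray hy -0.0784 [-0.0902 -0.0643]
```

View pics/w13.png

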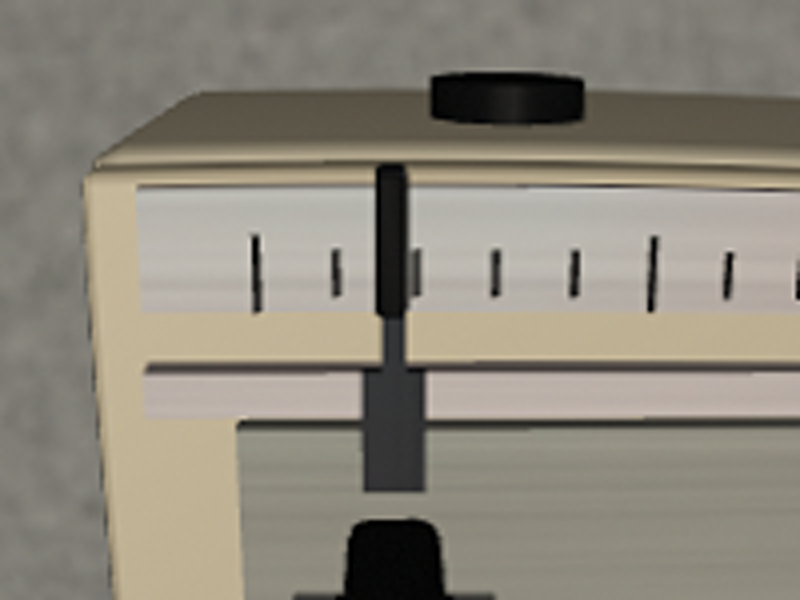

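The pointer (column 394 of the zoomed crop) lines up with the mark (column 392), so it is within 0.5 mm. I'll hold it there.

>>> arm_command:
  targets:
    - [0,0,0,0,-1]
    - [0,0,0,0,-1]
    - [0,0,0,0,-1]
    - [0,0,0,0,-1]
    - [0,0,0,0,-1]
    - [0,0,0,0,-1]
    - [0,0,0,0,-1]
    - [0,0,0,0,-1]

```text
clock: 16.45
ee_pos: [0.4782, 0.0629, 0.1442]
orientation: [0.001, 0.045, 0.999, 0.003]
contact_force: [1.1, 9.8, 3.6]
grip_width: 0.13
```

>>> arm_command:
  targets:
    - [0,0,0,0,-1]
    - [0,0,0,0,-1]
    - [0,0,0,0,-1]
    - [0,0,0,0,-1]
    - [0,0,0,0,-1]
    - [0,0,0,0,-1]
    - [0,0,0,0,-1]
    - [0,0,0,0,-1]

```text
clock: 17.25
ee_pos: [0.4781, 0.0629, 0.1442]
orientation: [0.001, 0.045, 0.999, 0.003]
contact_force: [0.3, 9.3, 3.9]
grip_width: 0.126
```

```bash
python3 goal.py .4772 .0641 .1423 174.93;python3 pm.py w14
python3 - <<'E'
from meas import *
q,ds=bot.camera('scene');cv2.imwrite('pics/s14.png',q[:,:,::-1])
S=cloud(bot.get_calibration('scene'),ds)
st(S,ds,'cliptop',(.015,.085),(.02,.08),(.165,.18));st(S,ds,'clip',(.015,.085),(.02,.08),(.14,.165))
E
```

```text
t 17.25 pos [0.4781 0.0629 0.1442] toolx deg 174.9 tilt [ 0.0024  0.0058 -1.    ] shift cm (before turn) [0.11 0.11 0.19] turn -0.001 F [0.3 9.3 3.9] grip 0.126
blob [287 133  40   9 252] [306.5 137.4] hx [-0.0943 -0.0909] hy med -0.0788 [-0.0891 -0.0678] z [0.0693 0.0718]
   ray hy -0.0825 [-0.0913 -0.074 ]
blob [240 151 127  73 899] [284.7 197.9] hx [-0.0879 -0.0559] hy med -0.0959 [-0.1041 -0.0623] z [0.109  0.1106]
   ray hy -0.0959 [-0.1083 -0.0587]
blob [288 201  79   2  83] [325.4 202. ] hx [-0.0637 -0.0629] hy med -0.0717 [-0.0888 -0.0521] z [0.1028 0.104 ]
   ray hy -0.0729 [-0.0899 -0.0533]
cliptop 161 [0.0299 0.0655 0.0709] [0.038  0.0499 0.0613] [0.1651 0.1704 0.1739]
clip 442 [0.0318 0.0505 0.0705] [0.0383 0.0521 0.0615] [0.1414 0.1563 0.1645]
```

View pics/w14.png

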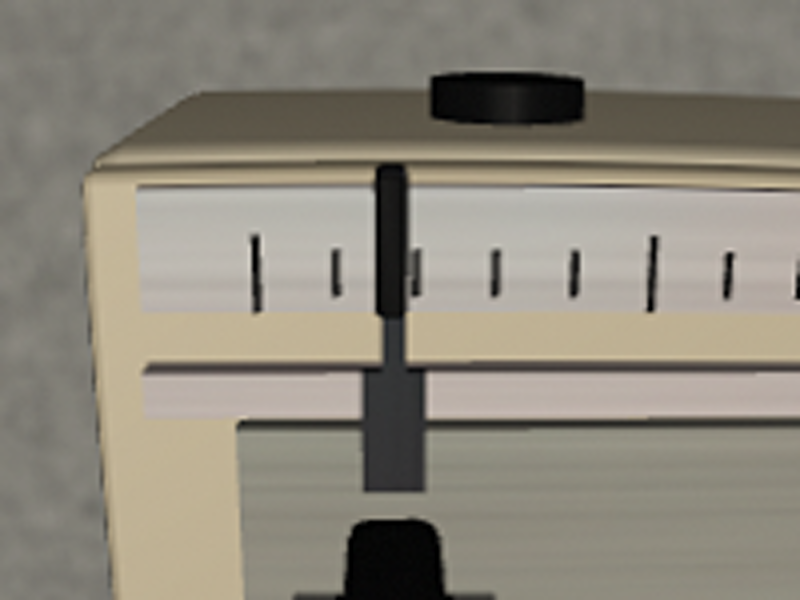

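View pics/s14.png

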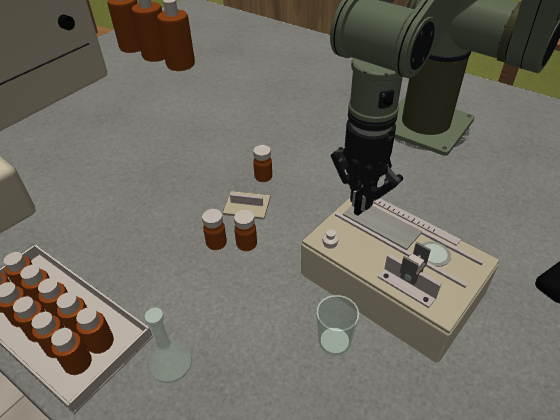

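The clip at (412,263) is on the lip, the pointer is level with the mark and steady, and the bottles, beaker and stopper haven't moved. I'm handing it in.

```bash
python3 -c "
from cell import bot
print(bot.sign_off())"
```

```text
the job is handed in; nothing more can be done
None
```

I took the clip off its stand, clipped it onto the lip and let it go. I then pulled the shutter to the mark and handed the job in at about 17 s of 64, still holding it. The hand-in gives no verdict, so whether it passed rests on my own last checks:

- **Clip:** its top is at 0.172–0.174 m, so about 20 mm of the lip is between the jaws. It is upright, and centred on the lip to within about 1 mm both ways. I could not measure its grip force on the lip.
- **Shutter:** the pointer is within about 0.5 mm of the mark and did not move over 1.6 s of holding. The arm feels a steady pull of about 9–10 N from the spring. It also feels about 4 N upward, most likely the fingertips resting lightly on the shutter.
- **Bottles, beaker and stopper:** they look unmoved in the last scene picture.

The cameras disagreed by up to 3 mm on where the lip is along its length, well inside the 18 mm allowed. No check failed.

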